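# Load a dial pallet onto a pad-printing press

### The arm

A 7-joint arm with a two-finger parallel gripper is mounted at the origin on the work surface. World frame = base frame: x ahead of the robot, y to its left, z up, the work surface at z = 0. Lengths are in m, angles in rad, forces in N, time in s.
With the tool pointing down it reaches from about 0.425 to 0.925 m from the base axis. Payload 6.8 kg.
Tool frame: the origin (TCP) lies where the fingers leave the gripper's body, on its centre line; the fingertips stand 73 mm ahead of it and the grasp point (between the pads) lies 54 mm ahead of it; z points along the fingers, y is the line along which they close (so a half turn about z gives the same grasp; the last joint's range is limited). The gripper opens to 85 mm and grips with 20 to 120 N. Pads are 22 mm wide; open, the fingers measure 114 mm over their backs; the gripper's body (76 mm by 85 mm) begins 54 mm behind the grasp point. The pads swing forward as they close: fully open they stand 13 mm farther back than shut.
Start: joints at [-1.402, 0.477, 0.022, 1.555, -0.011, 1.109, -0.083], TCP at [0.184, 0.649, 0.304] pointing down, gripper open.
Joint ranges: [-2.96, 2.96], [-0.34, 2.1], [-1.41, 1.46], [0.24, 2.44], [-1.37, 4.51], [0.17, 1.92], [-2.96, 2.96]. Speed limits (rad/s): [2.39, 2.39, 3.14, 3.14, 3.14, 3.14, 3.14].

### API

Orientations are given as a rotation vector (axis times angle).
In Python, from bench import r, job, grab_frame, camera_info, get_obs gives the robot as it stands (r), with the cameras as plain functions, the readings as plain functions and the job (job).
- The arm moves only by the tool move_tool, called after "Call:" as name(argument=value, ...) on one line, values as JSON. Schema: {"type":"object","properties":{"offsets":{"type":"array","items":{"type":"number"},"minItems":6,"maxItems":30},"finger_gap":{"type":"number"},"grip_n":{"type":"number"},"only":{"type":"string"},"quiet":{"type":"boolean"},"lines":{"type":"string"}},"required":["offsets"],"additionalProperties":false}. offsets is one flat list of numbers that holds 1 to 5 rows one after another, with no inner brackets; each row has 6 numbers: dx, dy, dz in parts of the range, where 1.0 means 0.3 m, then a rotation vector rx, ry, rz in normalised numbers (1 is 180 degrees); each row is the pose to reach, as a shift and turn from the pose commanded when the call began, along the tool's axes at that moment; what a row does not reach only later rows make up. A row lasts 1/10 s, in which the tool goes at most 0.05 m and 0.15 rad, less where a joint would pass 70% of its speed; a pose out of reach is approached as far as the arm can. finger_gap is the finger opening in m, set as the call begins (left out keeps the last). The fingers move at their own pace and stop on an object; grip_n is the grip in N (left out, the last holds). Time passes only in rows, so rows that do not move let the fingers close. The tool returns the time, the measured TCP pose, the force, the opening and the grip force at its end. only (a regular expression) keeps the lines of the reply that match it, lines (a string "A,B") keeps lines A to B, and quiet returns only ok. Input that does not fit is refused with a message, and nothing moves.
- get_obs(): the state, without advancing time (a new reading comes with each control period).
- grab_frame(name): name is "side" or "top"; returns (picture, depth): 480x640x3 uint8, blue, green, red; 480x640 float32, m along the optical axis (not along the pixel's ray), 0 where there is no reading.
- camera_info(name): a dict with "camera_matrix" (3x3 intrinsics, pixels), "R" (3x3) and "t" (3): a world point X has camera coordinates R X + t. Camera axes: x right, y down, z forward; pixel columns grow to the right and rows downward; lengths in m; the calibration is good to about 2 mm. A picture is of the moment at which its call begins. camera_info takes no time and is no camera call.
- job.hand_in(): hands the job in; it is judged then, once.
The state is a dict: "clock": time; "joints": joint angles; "qvel": joint speeds; "tau": joint torques, N m; "tcp_pos": TCP position; "orientation": TCP orientation; "contact_force": force on the tool from outside, world axes, zero at the start; "moment": the same for the moment, N m; "grip_width": finger opening in m; "gripper_force": force on a finger pad.
Only numpy, scipy, OpenCV 4.12 (cv2) and the standard library are available. Lean on these libraries where they do the work, as an engineer would, in place of code of your own. Each camera call takes 0.05 s, during which the arm holds its last target. There are 200 camera calls.

### The job

Load the pallet of watch dials for printing: without touching the dial faces, lower it onto the round and the diamond locating pin of the press carriage (wide hole on the round pin), easing it about until it lies flat on the bed with both pins through, and let go without dropping it. Then push the carriage along its rails, without slamming it, until it meets the stop with the pallet under the printing pads. Leave the tray, loupe, jar and tool pot on the bench undisturbed.

Things in the scene. Friction and masses are not known exactly. Their poses are not given: they have to be found in the camera images.
- pallet: Loose bare aluminium plate, 198 x 50 x 18 mm (x, y, z), 0.35 to 0.65 kg, flat on a green mat 2 mm thick. Origin: centre of its underside. Through holes on its centre line: a wide one (17.5 mm) at x = -82 mm, a narrow one (13.5 mm) at x = +82 mm; four dials between. Starts with the wide hole nearer the robot, within 0.9 rad of its final yaw. Sides plain: grip across the 50 mm at the middle
- dials: The four silvery dial blanks fixed on the pallet's upper face, discs of 33 mm diameter, 2 mm thick, at x = -54, -18, 18, 54 mm on its centre line; not to be touched. Origin and axes of the pallet
- wide_hole (a point): Centre of the pallet's wide hole (17.5 mm), at the pallet's underside; axes as the pallet
- narrow_hole (a point): Centre of the pallet's narrow hole (13.5 mm), at the pallet's underside; axes as the pallet
- bed (a point): Centre of the top face of the pallet bed, a steel strip 204 x 42 mm on the +y half of the press carriage, 8 mm above the carriage plate, 80 mm above the bench; x runs from the round to the diamond pin, away from the robot; y along the rails, away from the pads; z up. A seated pallet has its origin and axes here. The other half carries a dark etched plate, no concern
- round_pin (a point): Foot of the round steel pin, on the bed's top face at x = -82 mm of the bed (the end nearer the robot): 16 mm diameter, 30 mm high, the last 3.5 mm tapering to 11 mm; it stands 12 mm above a seated pallet. Axes as the bed
- diamond_pin (a point): Foot of the steel diamond pin, on the bed's top face at x = +82 mm of the bed: lozenge section, 12 mm across in y, 8.4 mm along x, 24 mm high (shorter than the round pin), the last 3.5 mm tapering to 0.6 of that; it stands 6 mm above a seated pallet. Axes as the bed
- carriage (a joint): Carriage position along its rails in m: 0 at the loading end, 0.16 at the stop, where the bed lies under the row of pads; it grows as the carriage moves along the bed's -y. Starts at 0 to 0.025. About 5 N of friction holds it where it is left; pushing takes some 6 to 8 N
- push_handle (a point): Mid-height of the carriage's upright push handle: steel rod of 16 mm diameter with a black ball of 28 mm on top, at the carriage's front left corner (x = -145, y = +15, z = +25 mm in the bed's frame). The rod is free from 8 mm below the bed's top to 34 mm above it; the ball's top is 62 mm above it. The rod stands on a bracket 24 mm wide in y. Axes as the bed
- press: Fixed green cast press: base 300 x 405 x 42 mm with two rails, a column at its far side and a head with four pads above the rails. Origin at the bench, axes as the bed. The head (64 mm wide in y, centred at y = -40 mm, 129 to 290 mm above the bench) reaches forward to x = -90 mm and clears pallet and pins; the bed is at y = +120 mm when the carriage is at 0
- tray: Loose dark blue parts tray with 12 compartments, 140 x 190 x 32 mm, origin under its centre; leave alone
- loupe: Loose black watchmaker's eyeglass, 36 mm diameter, 42 mm high, origin under its centre; leave alone
- jar: Loose small glass jar with a steel lid, 48 mm diameter, 50 mm high, origin under its centre; leave alone
- tool_pot: Loose metal pot with tweezers and drivers, 68 mm diameter, 145 mm high, origin under its centre; leave alone

How it is judged:
By the outcome, as a careful person would: the job done as asked, in the order asked, and still so for the second after the job is handed in, with the robot touching nothing.
It also fails if it takes over 51 s, if anything falls off the work surface, if the arm or the gripper's body presses on something with over 40 N, if the wrist force passes 120 N, or if a joint passes its speed limit or range.

## Working session

There is one attempt and no reset: what is moved stays moved. The work goes in short steps, Python scripts to look and compute and a tool call to move; the robot and the scene stay as the last step left them, time stands still between calls to the robot, and variables do not carry over. Pictures are saved under pics/ and viewed, at most 12 in all, crops included, and the job is handed in when it is done.

```bash
ls; mkdir -p pics; python3 - <<'E'
from bench import r, job, grab_frame, camera_info, get_obs
import cv2,numpy as np
np.set_printoptions(precision=4,suppress=True)
o=get_obs();print({k:np.round(v,4) for k,v in o.items()})
for n in("top","side"):
    im,d=grab_frame(n);cv2.imwrite(f"pics/{n}0.png",im);np.savez(f"pics/{n}0.npz",im=im,d=d)
    c=camera_info(n);print(n,c["camera_matrix"],c["R"],c["t"],-c["R"].T@c["t"])
E
```

```text
bench.py
pics
{'clock': np.float64(0.0), 'joints': array([-1.4021,  0.4778,  0.0224,  1.5565, -0.0115,  1.1093, -0.0831]), 'qvel': array([-0.0005, -0.0011, -0.0025, -0.0001, -0.0001,  0.0022, -0.0003]), 'tau': array([  0.0003, -59.6457,   1.6083, -28.1186,   0.0125,   0.0094,
        -0.    ]), 'tcp_pos': array([0.1844, 0.6489, 0.3029]), 'orientation': array([-0.4334, -3.1114,  0.0029]), 'contact_force': array([-0.0541, -0.6857, -0.2212]), 'moment': array([ 0.0012,  0.0271, -0.0273]), 'gripper_force': np.float64(0.0), 'grip_width': np.float64(0.0854)}
top [[603.7183   0.     312.4426]
 [  0.     603.7183 232.8323]
 [  0.       0.       1.    ]] [[-0.022  -0.9995 -0.0228]
 [-0.9875  0.0253 -0.1559]
 [ 0.1564  0.0191 -0.9875]] [0.2309 0.5515 1.0617] [0.3836 0.1965 1.1397]
side [[568.5913   0.     311.9491]
 [  0.     568.5913 247.0382]
 [  0.       0.       1.    ]] [[ 0.9788 -0.2047  0.0029]
 [-0.1553 -0.7519 -0.6407]
 [ 0.1333  0.6267 -0.7678]] [-0.4941  0.2912  0.8965] [ 0.4093 -0.444   0.8763]
```

View pics/top0.png

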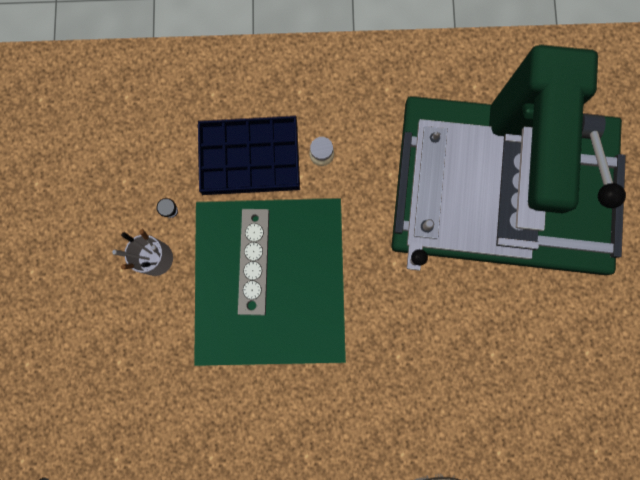

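View pics/side0.png

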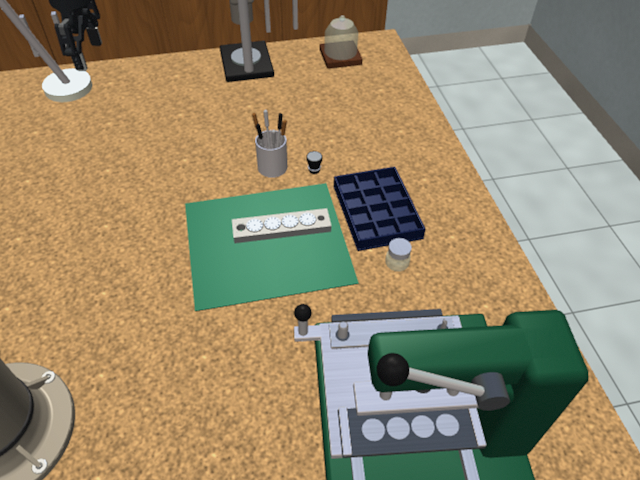

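Top view: pallet on the mat, narrow hole at (255,218), wide at (251,306). Pins are at (435,137) diamond and (428,226) round, and the handle ball is at (419,257). In the side view the pins are at about (343,330) and (445,327), and the ball is at (303,313).

```bash
cat > h.py <<'E'
import numpy as np,cv2
from bench import r, job, grab_frame, camera_info, get_obs
from scipy.spatial.transform import Rotation as Ro
np.set_printoptions(precision=4,suppress=True)
def ray(n,uv,z):
    c=camera_info(n);K=c["camera_matrix"];R=c["R"];t=c["t"]
    uv=np.atleast_2d(uv).astype(float);d=np.c_[uv,np.ones(len(uv))]@np.linalg.inv(K).T@R
    o=-R.T@t;return o+d*((z-o[2])/d[:,2])[:,None]
def proj(n,X):
    c=camera_info(n);q=np.atleast_2d(X)@c["R"].T+c["t"];p=q@c["camera_matrix"].T;return p[:,:2]/p[:,2:]
E
python3 - <<'E'
from h import *
a=np.load("pics/top0.npz");b=np.load("pics/side0.npz")
def crop(im,x0,y0,w,h,s):return cv2.resize(im[y0:y0+h,x0:x0+w],None,fx=s,fy=s,interpolation=cv2.INTER_CUBIC)
A=crop(a["im"],225,200,60,125,4);B=crop(a["im"],400,115,60,160,3);C=crop(b["im"],225,200,115,50,3.4);D=crop(b["im"],290,295,180,60,2.2)
cv=np.zeros((500,800,3),np.uint8)
cv[:500,:240]=A;cv[:480,240:420]=B;cv[:C.shape[0],420:420+C.shape[1]][:, :380]=C[:, :380];cv[200:200+D.shape[0],420:420+min(380,D.shape[1])]=D[:,:380]
cv2.imwrite("pics/c0.png",cv)
for n,f,z,p in(("top",a,.022,(253,262)),("side",b,.022,(281,222))):
    im=f["im"];hsv=cv2.cvtColor(im,cv2.COLOR_BGR2HSV)
    m=((hsv[...,2]>195)).astype(np.uint8)
    w=np.zeros_like(m);cv2.circle(w,p,52,1,-1);m*=w
    k,l,s,c=cv2.connectedComponentsWithStats(m)
    print(n,[(s[i,4],c[i]) for i in range(1,k) if s[i,4]>40])
# top pallet: grayish pixels (not green mat)
hsv=cv2.cvtColor(a["im"],cv2.COLOR_BGR2HSV);m=(hsv[...,1]<90).astype(np.uint8)
w=np.zeros_like(m);w[203:330,205:300]=1;m*=w
k,l,s,c=cv2.connectedComponentsWithStats(m);i=1+np.argmax(s[1:,4]);print(s[i])
cn=cv2.findContours((l==i).astype(np.uint8),0,1)[0][0];box=cv2.boxPoints(cv2.minAreaRect(cn));print(box,ray("top",box,.02))
print("depth pallet",a["d"][262,265],"pins",a["d"][130:144,428:442:2].min(),a["d"][218:232,422:436:2].min())
E
```

```text
top [(np.int32(148), array([253.7838, 231.9595])), (np.int32(152), array([253.0592, 251.1447])), (np.int32(163), array([252.4356, 270.2086])), (np.int32(156), array([251.4744, 289.4359]))]
side [(np.int32(160), array([292.5312, 180.1   ])), (np.int32(41), array([254.7317, 188.122 ])), (np.int32(1451), array([280.9938, 221.8181]))]
[ 237  209   32  107 2928]
[[236.6551 314.2773]
 [241.0884 207.8787]
 [269.4974 209.0624]
 [265.0641 315.461 ]] [[0.4125 0.3613 0.02  ]
 [0.6123 0.3524 0.02  ]
 [0.6086 0.2985 0.02  ]
 [0.4091 0.3088 0.02  ]]
depth pallet 1.1254852 pins 1.0679293 0.0
```

View pics/c0.png

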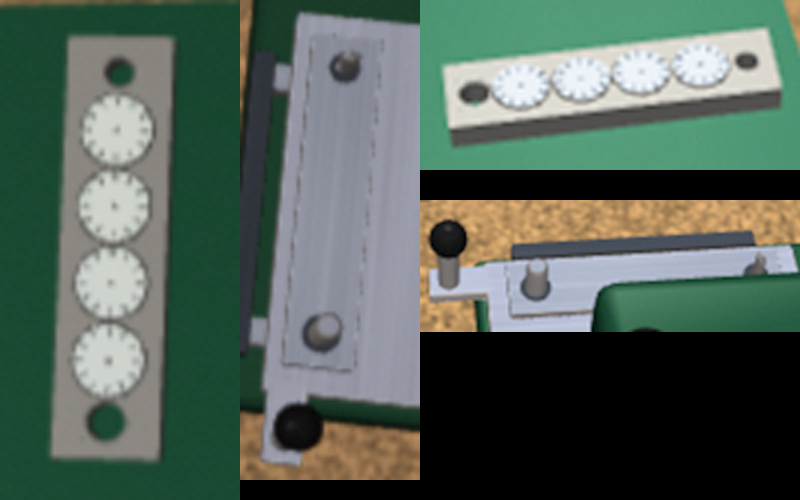

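The crop shows the bed outline in the top view with corners at about (315,35), (382,40), (353,370), (283,363) in crop pixels. The round pin top is near (326,326) and the diamond top near (347,59).

```bash
python3 - <<'E'
from h import *
a=np.load("pics/top0.npz");d=a["d"]
def c2(p):p=np.array(p,float);return np.c_[400+(p[:,0]-240+.5)/3-.5,115+(p[:,1]+.5)/3-.5]
W=ray("top",c2([(315,35),(382,40),(353,370),(283,363)]),.08)
print("bed c",W.mean(0));ax=W[:2].mean(0)-W[2:].mean(0);print("len",np.linalg.norm(ax),"w",np.linalg.norm(W[0]-W[1]),"yaw",np.arctan2(ax[1],ax[0]),"sides",[np.arctan2(*(W[i]-W[j])[[1,0]]) for i,j in((0,3),(1,2))])
P=np.r_[ray("top",c2([(326,326)]),.11),ray("top",c2([(347,59)]),.104)];print("pin tops",P,np.linalg.norm(P[1,:2]-P[0,:2]),P[:,:2].mean(0),np.arctan2(*(P[1]-P[0])[[1,0]]))
F=ray("top",c2([(320,336),(344,68)]),.08);print("feet",F,F.mean(0))
print("round side",ray("side",[[343.4,322.9]],.11))
D=np.array([[253.78,231.96],[253.06,251.14],[252.44,270.2],[251.47,289.44]]);X=ray("top",D,.022);print("dials",X,X.mean(0),"yaw",np.arctan2(*(X[0]-X[3])[[1,0]]))
H=ray("top",[[225+119.5/4,200+72/4],[225+105.5/4,200+421/4]],.02);print("holes",H,H.mean(0),np.arctan2(*(H[0]-H[1])[[1,0]]))
# heights from depth
c=camera_info("top");v,u=np.mgrid[0:480,0:640];q=np.stack([(u-c["camera_matrix"][0,2])/603.72*d,(v-c["camera_matrix"][1,2])/603.72*d,d],-1)
Z=((q-c["t"])@c["R"])
for n,(x,y) in dict(bed=(431,180),plate=(460,180),bar=(405,180),mat=(310,300),pal=(241,262),bench=(350,400),brkt=(413,265),ball=(419,256)).items():
    w=Z[y-2:y+3,x-2:x+3].reshape(-1,3);w=w[d[y-2:y+3,x-2:x+3].ravel()>0];print(n,np.median(w,0),len(w))
E
```

```text
bed c [0.6397 0.0027 0.08  ]
len 0.2031398143175206 w 0.040492091393681214 yaw -0.14186837134078192 sides [np.float64(-0.1436400392605073), np.float64(-0.14010332792025107)]
pin tops [[ 0.5581  0.0163  0.11  ]
 [ 0.719  -0.0054  0.104 ]] 0.16228932694360354 [0.6386 0.0055] -0.13419958239708035
feet [[ 0.5573  0.0149  0.08  ]
 [ 0.7212 -0.008   0.08  ]] [0.6392 0.0035 0.08  ]
round side [[0.5591 0.0187 0.11  ]]
dials [[0.5651 0.3284 0.022 ]
 [0.5288 0.33   0.022 ]
 [0.4931 0.3314 0.022 ]
 [0.4574 0.3334 0.022 ]] [0.5111 0.3308 0.022 ] yaw -0.04655953464144126
holes [[0.5921 0.3264 0.02  ]
 [0.4284 0.334  0.02  ]] [0.5102 0.3302 0.02  ] -0.04662498172889512
bed [0.6416 0.0021 0.0813] 25
plate [ 0.6422 -0.0509  0.0733] 25
bar [0.6477 0.0462 0.0612] 25
mat [0.4364 0.226  0.0026] 24
pal [0.5093 0.3529 0.0194] 25
bench [0.253  0.1567 0.0006] 25
brkt [0.4896 0.042  0.0738] 24
ball [0.4982 0.0402 0.1416] 25
```

```bash
cat >> h.py <<'E'
def row(pos,yaw):
    """tool-frame shift and turn to bring TCP to pos, pointing down, with tool -x at yaw"""
    o=get_obs();R0=Ro.from_rotvec(o["orientation"]).as_matrix()
    X=np.array([-np.cos(yaw),-np.sin(yaw),0]);Z=np.array([0,0,-1.]);R1=np.c_[X,np.cross(Z,X),Z]
    return np.r_[R0.T@(np.array(pos)-o["tcp_pos"]),Ro.from_matrix(R0.T@R1).as_rotvec()]
E
python3 -c "
from h import *
print(row([.511,.3305,.15],-.0466)); print(ray('top',[[147,255],[167,208]],.1))"
```

```text
[-0.4012 -0.2168  0.1534 -0.0017 -0.0001 -0.2301]
[[0.5165 0.5062 0.1   ]
 [0.5992 0.4724 0.1   ]]
```

Units first: shifts go in shares of 0.3 m and turns go in shares of 180 degrees. So -0.21 m / 0.3 = -0.7, -0.17 m / 0.3 = -0.5667, -0.23 rad / 3.1416 = -0.0732.

Call:
move_tool(offsets=[-0.1333, -0.0733, 0.0333, 0, 0, -0.0159, -0.2667, -0.1467, 0.0667, 0, 0, -0.0318, -0.4167, -0.2233, 0.1, 0, 0, -0.0477, -0.5667, -0.3, 0.1333, 0, 0, -0.0637, -0.7, -0.3767, 0.1667, 0, 0, -0.0732], finger_gap=0.085, grip_n=40)

```text
clock: 0.6
tcp_pos: [0.3567, 0.4818, 0.2534]
orientation: [0.071, 3.141, -0.0]
contact_force: [0.5, 1.1, 0.3]
grip_width: 0.0851
gripper_force: 0.0
```

Call:
move_tool(offsets=[-0.1333, -0.0667, 0.06, 0, 0, 0, -0.2667, -0.1333, 0.12, 0, 0, 0, -0.4, -0.2, 0.18, 0, 0, 0, -0.5333, -0.2667, 0.2333, 0, 0, 0, -0.6167, -0.3267, 0.2667, 0, 0, 0])

```text
clock: 1.1
tcp_pos: [0.5381, 0.374, 0.1722]
orientation: [-0.078, -3.14, 0.003]
contact_force: [0.4, -0.1, 0.7]
grip_width: 0.085
gripper_force: 0.0
```

```bash
python3 -c "
from h import *
print(row([.511,.3305,.075],-.0466))"
```

```text
[ 0.025  -0.0446  0.0973 -0.0021 -0.0001 -0.0028]
```

Scaled: 0.07 m / 0.3 = 0.2333, 0.06 m / 0.3 = 0.2.

Call:
move_tool(offsets=[0.0433, -0.0733, 0.0667, 0, 0, 0, 0.0833, -0.15, 0.1333, 0, 0, 0, 0.0833, -0.15, 0.2, 0, 0, 0, 0.0833, -0.15, 0.2333, 0, 0, 0, 0.0833, -0.15, 0.2333, 0, 0, 0])

```text
clock: 1.6
tcp_pos: [0.5078, 0.3331, 0.1025]
orientation: [-0.073, -3.139, 0.002]
contact_force: [0.0, -0.2, 1.1]
grip_width: 0.085
gripper_force: 0.0
```

```bash
python3 - <<'E'
from h import *
print(row([.511,.3305,.0735],-.0466))
im,d=grab_frame("side");cv2.imwrite("pics/s1.png",im[120:300,180:420])
E
```

```text
[-0.0033 -0.0024  0.029  -0.0014 -0.0021  0.0003]
```

Scaled: 0.029 m / 0.3 = 0.0967, 0.02 m / 0.3 = 0.0667.

Call:
move_tool(offsets=[-0.01, -0.0083, 0.0333, 0, 0, 0, -0.01, -0.0083, 0.0667, 0, 0, 0, -0.01, -0.0083, 0.0967, 0, 0, 0, -0.01, -0.0083, 0.0967, 0, 0, 0])

```text
clock: 2.05
tcp_pos: [0.5107, 0.33, 0.0734]
orientation: [-0.073, -3.139, 0.002]
contact_force: [-0.5, 0.1, -0.1]
grip_width: 0.0849
gripper_force: 0.0
```

Call:
move_tool(offsets=[0, 0, 0, 0, 0, 0, 0, 0, 0, 0, 0, 0, 0, 0, 0, 0, 0, 0, 0, 0, 0, 0, 0, 0], finger_gap=0.045, grip_n=45)

```text
clock: 2.45
tcp_pos: [0.5118, 0.3311, 0.0758]
orientation: [0.073, 3.14, 0.002]
contact_force: [-0.5, 1.6, 3.7]
grip_width: 0.0492
gripper_force: 48.5
```

Call:
move_tool(offsets=[0, 0, 0, 0, 0, 0, 0, 0, 0, 0, 0, 0])

```text
clock: 2.65
tcp_pos: [0.5118, 0.3311, 0.0757]
orientation: [0.073, 3.14, 0.002]
contact_force: [-0.9, 0.5, 6.0]
grip_width: 0.0488
gripper_force: 48.7
```

```bash
python3 -c "
from h import *
print(row([.511,.3305,.0735],-.0466))
im,d=grab_frame('side');cv2.imwrite('pics/s1.png',cv2.resize(im[120:300,180:420],None,fx=3,fy=3))"
```

```text
[ 0.0008 -0.0007  0.0022  0.0014  0.0011  0.    ]
```

View pics/s1.png

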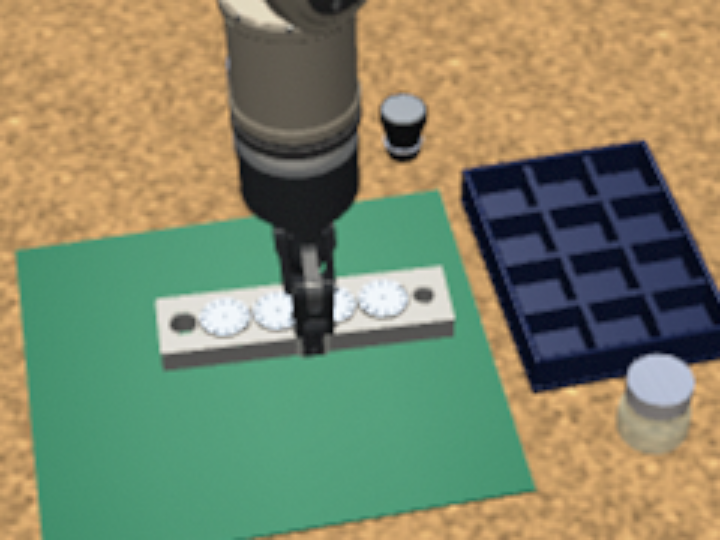

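Pallet is gripped at its middle between dials, level; jar, loupe and tray clear.

Scaled: -0.16 m / 0.3 = -0.5333, -0.04 m / 0.3 = -0.1333.

Call:
move_tool(offsets=[0, 0, -0.0333, 0, 0, 0, 0, 0, -0.1333, 0, 0, 0, 0, 0, -0.2667, 0, 0, 0, 0, 0, -0.4, 0, 0, 0, 0, 0, -0.5333, 0, 0, 0], grip_n=80)

```text
clock: 3.2
tcp_pos: [0.5106, 0.3294, 0.2359]
orientation: [-0.074, -3.139, 0.003]
contact_force: [0.7, 0.6, -4.2]
grip_width: 0.0477
gripper_force: 86.2
```

```bash
python3 -c "
from h import *
print(row([.6395,.004,.235],-.1415))"
```

```text
[-0.1441 -0.3189  0.0012 -0.0019 -0.0017  0.0943]
```

Scaled: -0.2 m / 0.3 = -0.6667, -0.155 m / 0.3 = -0.5167, 0.09 rad / 3.1416 = 0.0286.

Call:
move_tool(offsets=[-0.05, -0.1, 0, 0, 0, 0.0032, -0.1, -0.2333, 0, 0, 0, 0.0095, -0.1667, -0.3667, 0, 0, 0, 0.0159, -0.2333, -0.5167, 0, 0, 0, 0.0223, -0.3, -0.6667, 0, 0, 0, 0.0286])

```text
clock: 3.7
tcp_pos: [0.5914, 0.1243, 0.2345]
orientation: [-0.215, -3.132, 0.001]
contact_force: [0.3, 0.2, -3.3]
grip_width: 0.0483
gripper_force: 86.2
```

Call:
move_tool(offsets=[-0.0667, -0.1333, 0, 0, 0, 0, -0.1167, -0.2667, 0, 0, 0, 0, -0.15, -0.3333, 0, 0, 0, 0, -0.1667, -0.3667, 0, 0, 0, 0, -0.1667, -0.3667, 0, 0, 0, 0])

```text
clock: 4.2
tcp_pos: [0.6261, 0.009, 0.2345]
orientation: [-0.219, -3.133, 0.001]
contact_force: [-0.1, 0.2, -3.8]
grip_width: 0.0483
gripper_force: 86.2
```

```bash
python3 -c "
from h import *
print(row([.6395,.004,.235],-.1415))"
```

```text
[-0.0139 -0.0031 -0.0005 -0.0009 -0.0012  0.002 ]
```

Scaled: 0.038 m / 0.3 = 0.1267, 0.03 m / 0.3 = 0.1, 0.002 rad / 3.1416 = 0.0006.

Call:
move_tool(offsets=[-0.0467, -0.01, 0.0333, 0, 0, 0.0006, -0.0467, -0.01, 0.0667, 0, 0, 0.0006, -0.0467, -0.01, 0.1, 0, 0, 0.0006, -0.0467, -0.01, 0.1267, 0, 0, 0.0006, -0.0467, -0.01, 0.1267, 0, 0, 0.0006])

```text
clock: 4.7
tcp_pos: [0.6385, 0.0068, 0.1952]
orientation: [-0.216, -3.131, 0.0]
contact_force: [-0.8, 0.5, -3.2]
grip_width: 0.0478
gripper_force: 86.2
```

```bash
python3 - <<'E'
from h import *
print(row([.6395,.004,.235],-.1415))
C=np.zeros((560,800,3),np.uint8)
for n,(x,y,w,h,s),(X,Y) in(("top",(395,95,80,175,3.2),(0,0)),("side",(280,215,180,140,3),(258,0))):
    im,d=grab_frame(n);np.savez(f"pics/{n}1.npz",im=im,d=d);k=cv2.resize(im[y:y+h,x:x+w],None,fx=s,fy=s,interpolation=2);C[Y:Y+k.shape[0],X:X+k.shape[1]]=k
cv2.imwrite("pics/c1.png",C)
E
```

```text
[-0.0012 -0.0026 -0.0398 -0.0004 -0.0035  0.004 ]
```

View pics/c1.png

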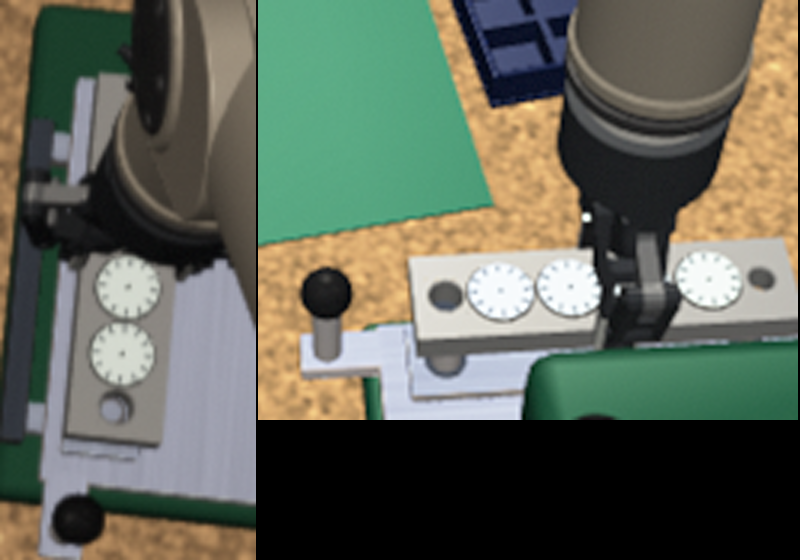

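Top view: pin seen through the wide hole, crop hole (115.5,408). Side view: wide hole (446,295), narrow hole (762,278), dials at (500,291), (570,286), (709,279).

```bash
python3 - <<'E'
from h import *
def inv(p,x,y,s,X=0):p=np.array(p,float);return np.c_[x+(p[:,0]-X+.5)/s-.5,y+(p[:,1]+.5)/s-.5]
u=np.array([np.cos(-.14),np.sin(-.14)])
z=.1952-.0737+.018
def dials(n,box):
    im=np.load(f"pics/{n}1.npz")["im"];x,y,w,h=box
    m=np.zeros(im.shape[:2],np.uint8);m[y:y+h,x:x+w]=(im[y:y+h,x:x+w].min(2)>(205))
    if n=="side":m=cv2.erode(m,np.ones((2,2)))
    k,l,s,c=cv2.connectedComponentsWithStats(m);print(n,[(int(s[i,4]),c[i]) for i in range(1,k) if s[i,4]>40])
dials("top",(415,170,40,40));dials("side",(410,290,140,60))
t=ray("top",inv([(127,287),(122,353)],395,95,3.2),z+.002);h=ray("top",inv([(115.5,408)],395,95,3.2),z)
print("top dials",t,"hole",h,"hole via dials",t[:,:2]-np.outer([64,28],u)/1000)
s=ray("side",inv([(500,291),(570,286),(709,279)],280,215,3,258),z+.002);H=ray("side",inv([(446,295),(762,278)],280,215,3,258),z)
print("side dials",s,"holes",H,"yaw",np.arctan2(*(H[1]-H[0])[[1,0]]),np.arctan2(*(s[2]-s[0])[[1,0]]))
print("side pins",ray("side",[[343.4,322.9]],.11),ray("side",[[444.3,321.1]],.104))
E
```

```text
top [(106, array([434.5094, 184.3774])), (94, array([432.8723, 204.617 ]))]
side [(212, array([430.3443, 308.1274]))]
top dials [[0.6193 0.0083 0.1415]
 [0.5839 0.0128 0.1415]] hole [[0.555  0.0174 0.1395]] hole via dials [[0.5559 0.0172]
 [0.5561 0.0167]]
side dials [[ 0.5833  0.014   0.1415]
 [ 0.6193  0.0097  0.1415]
 [ 0.6907 -0.0007  0.1415]] holes [[ 0.556   0.0185  0.1395]
 [ 0.7186 -0.0045  0.1395]] yaw -0.14056039405956378 -0.13627349060031013
side pins [[0.5591 0.0187 0.11  ]] [[ 0.7189 -0.0071  0.104 ]]
```

Scaled: 0.01 m / 0.3 = 0.0333, -0.0025 m / 0.3 = -0.0083.

Call:
move_tool(offsets=[-0.005, -0.0033, 0.0133, 0, 0, 0, -0.0083, -0.0033, 0.0267, 0, 0, 0, -0.0083, -0.0033, 0.0333, 0, 0, 0, -0.0083, -0.0033, 0.0333, 0, 0, 0])

```text
clock: 5.2
tcp_pos: [0.6421, 0.0044, 0.1865]
orientation: [-0.218, -3.133, 0.0]
contact_force: [0.3, -0.6, -4.4]
grip_width: 0.0482
gripper_force: 86.2
```

Call:
move_tool(offsets=[0, 0, 0.0033, 0, 0, 0, 0, 0, 0.0067, 0, 0, 0, 0, 0, 0.01, 0, 0, 0, 0, 0, 0.0133, 0, 0, 0])

```text
clock: 5.6
tcp_pos: [0.6423, 0.0044, 0.1829]
orientation: [0.218, 3.134, 0.0]
contact_force: [0.2, 0.1, -3.9]
grip_width: 0.048
gripper_force: 86.2
```

```bash
python3 -c "
from h import *
o=get_obs();print(o['contact_force'],o['moment'],row([.6410,.0048,.1537],-.14))"
```

```text
[ 0.232   0.146  -3.8523] [ 0.0225 -0.0371 -0.0668] [0.0013 0.0002 0.0292 0.     0.0001 0.0012]
```

Scaled: 0.003 m / 0.3 = 0.01, 0.0008 m / 0.3 = 0.0027.

Call:
move_tool(offsets=[0.0027, 0.0013, 0, 0, 0, 0, 0.0027, 0.0013, 0.0033, 0, 0, 0, 0.0027, 0.0013, 0.0067, 0, 0, 0, 0.0027, 0.0013, 0.01, 0, 0, 0])

```text
clock: 6.0
tcp_pos: [0.6416, 0.0049, 0.1799]
orientation: [0.218, 3.134, -0.0]
contact_force: [-0.4, -0.8, -4.1]
grip_width: 0.0481
gripper_force: 86.2
```

```bash
python3 - <<'E'
from h import *
o=get_obs();print(o['contact_force'],o['moment'],o["tcp_pos"])
C=np.zeros((560,800,3),np.uint8)
for n,(x,y,w,h,s),(X,Y) in(("top",(410,165,40,85,6.4),(0,0)),("side",(290,255,175,85,3),(258,0))):
    im,d=grab_frame(n);np.savez(f"pics/{n}2.npz",im=im,d=d);k=cv2.resize(im[y:y+h,x:x+w],None,fx=s,fy=s,interpolation=2);C[Y:Y+k.shape[0],X:X+k.shape[1]]=k
cv2.imwrite("pics/c2.png",C)
E
```

```text
[-0.4272 -0.7719 -4.1092] [-0.0002  0.0552  0.0743] [0.6416 0.0049 0.1799]
```

View pics/c2.png

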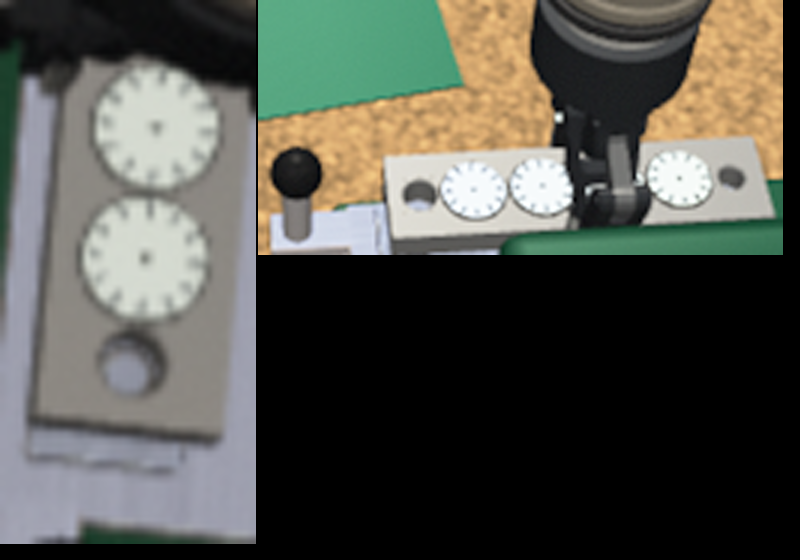

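```bash
python3 - <<'E'
from h import *
f=lambda X:(proj("top",X)-[410,165]+.5)*6.4-.5
g=lambda X:(proj("side",X)-[290,255]+.5)*3-.5+[258,0]
R=[.5578,.0155];D=[.7200,-.0067]
print("pin top",f(R+[.11]),"pin at bed",f(R+[.08]),"side",g(R+[.11]),g(D+[.104]))
def inv(p,x,y,s,X=0):p=np.array(p,float);return np.c_[x+(p[:,0]-X+.5)/s-.5,y+(p[:,1]+.5)/s-.5]
z=.1799-.0737+.018
for zz in(z,z+.003):
  t=ray("top",inv([(156,127),(144.5,257)],410,165,6.4),zz+.002);h=ray("top",inv([(132,363.5)],410,165,6.4),zz)
  s=ray("side",inv([(474,190),(542,185),(680,178)],290,255,3,258),zz+.002);H=ray("side",inv([(419,194.5),(732,177)],290,255,3,258),zz)
  u=np.array([np.cos(-.14),np.sin(-.14)])
  print(zz,"top",t[:,:2],t[:,:2]-np.outer([64,28],u)/1000,h,"\nside",s,H)
E
```

```text
pin top [[123.184  377.2165]] pin at bed [[105.0367 395.7498]] side [[418.274  210.1501]] [[723.634  198.2533]]
0.1242 top [[0.6228 0.0061]
 [0.5874 0.011 ]] [[0.5594 0.015 ]
 [0.5597 0.0149]] [[0.559  0.0155 0.1242]] 
side [[ 0.5859  0.0118  0.1262]
 [ 0.6213  0.0076  0.1262]
 [ 0.6931 -0.0029  0.1262]] [[ 0.5577  0.0161  0.1242]
 [ 0.7208 -0.0066  0.1242]]
0.1272 top [[0.6221 0.0066]
 [0.5868 0.0116]] [[0.5587 0.0156]
 [0.559  0.0155]] [[0.5585 0.016  0.1272]] 
side [[ 0.5852  0.01    0.1292]
 [ 0.6205  0.0058  0.1292]
 [ 0.692  -0.0046  0.1292]] [[ 0.5571  0.0143  0.1272]
 [ 0.7195 -0.0084  0.1272]]
```

Scaled: 0.004 m / 0.3 = 0.0133, 0.001 m / 0.3 = 0.0033.

Call:
move_tool(offsets=[0, 0, 0.0033, 0, 0, 0, 0, 0, 0.0067, 0, 0, 0, 0, 0, 0.01, 0, 0, 0, 0, 0, 0.0133, 0, 0, 0, 0, 0, 0.0133, 0, 0, 0])

```text
clock: 6.6
tcp_pos: [0.6414, 0.0049, 0.1757]
orientation: [-0.218, -3.134, 0.0]
contact_force: [-0.2, -0.3, -4.7]
grip_width: 0.0474
gripper_force: 86.2
```

```bash
python3 -c "
from h import *
o=get_obs();print(o['contact_force'],o['moment'],o['tcp_pos'])"
```

```text
[-0.1853 -0.3485 -4.685 ] [-0.0272 -0.0372 -0.0477] [0.6414 0.0049 0.1757]
```

Scaled: 0.004 m / 0.3 = 0.0133, 0.003 m / 0.3 = 0.01.

Call:
move_tool(offsets=[0, 0, 0.0033, 0, 0, 0, 0, 0, 0.0067, 0, 0, 0, 0, 0, 0.01, 0, 0, 0, 0, 0, 0.0133, 0, 0, 0, 0, 0, 0.0133, 0, 0, 0])

```text
clock: 7.1
tcp_pos: [0.6415, 0.0049, 0.1718]
orientation: [-0.218, -3.134, 0.0]
contact_force: [-0.1, -0.5, -4.1]
grip_width: 0.048
gripper_force: 86.2
```

```bash
python3 -c "
from h import *
o=get_obs();print(o['contact_force'],o['moment'],o['tcp_pos'])"
```

```text
[-0.1122 -0.5412 -4.0925] [ 0.0208  0.0099 -0.0366] [0.6415 0.0049 0.1718]
```

Scaled: 0.008 m / 0.3 = 0.0267, 0.006 m / 0.3 = 0.02.

Call:
move_tool(offsets=[0, 0, 0.0067, 0, 0, 0, 0, 0, 0.0133, 0, 0, 0, 0, 0, 0.02, 0, 0, 0, 0, 0, 0.0267, 0, 0, 0, 0, 0, 0.0267, 0, 0, 0])

```text
clock: 7.6
tcp_pos: [0.6413, 0.0049, 0.1635]
orientation: [-0.218, -3.133, 0.0]
contact_force: [-0.3, -0.0, -4.3]
grip_width: 0.0478
gripper_force: 86.2
```

```bash
python3 -c "
from h import *
o=get_obs();print(o['contact_force'],o['moment'],o['tcp_pos'])"
```

```text
[-0.2704 -0.027  -4.2854] [0.014  0.0045 0.028 ] [0.6413 0.0049 0.1635]
```

Scaled: 0.007 m / 0.3 = 0.0233, 0.006 m / 0.3 = 0.02.

Call:
move_tool(offsets=[0, 0, 0.0067, 0, 0, 0, 0, 0, 0.0133, 0, 0, 0, 0, 0, 0.02, 0, 0, 0, 0, 0, 0.0233, 0, 0, 0, 0, 0, 0.0233, 0, 0, 0])

```text
clock: 8.1
tcp_pos: [0.6415, 0.005, 0.1567]
orientation: [-0.218, -3.134, 0.0]
contact_force: [0.4, -0.8, -4.1]
grip_width: 0.0479
gripper_force: 86.2
```

Call:
move_tool(offsets=[0, 0, 0.0033, 0, 0, 0, 0, 0, 0.0067, 0, 0, 0, 0, 0, 0.0067, 0, 0, 0])

```text
clock: 8.4
tcp_pos: [0.6415, 0.0049, 0.1548]
orientation: [-0.218, -3.134, -0.0]
contact_force: [-0.2, -0.3, -4.6]
grip_width: 0.048
gripper_force: 86.2
```

```bash
python3 -c "
from h import *
o=get_obs();print(o['contact_force'],o['moment'],o['tcp_pos'])"
```

```text
[-0.1891 -0.2745 -4.5733] [ 0.0158  0.005  -0.0274] [0.6415 0.0049 0.1548]
```

Scaled: 0.0015 m / 0.3 = 0.005, 0.001 m / 0.3 = 0.0033.

Call:
move_tool(offsets=[0, 0, 0.0017, 0, 0, 0, 0, 0, 0.0033, 0, 0, 0, 0, 0, 0.005, 0, 0, 0, 0, 0, 0.005, 0, 0, 0])

```text
clock: 8.8
tcp_pos: [0.6416, 0.0049, 0.1541]
orientation: [0.218, 3.134, 0.0]
contact_force: [-3.2, -0.4, 2.9]
grip_width: 0.0479
gripper_force: 87.0
```

Call:
move_tool(offsets=[0, 0, 0.0017, 0, 0, 0, 0, 0, 0.0033, 0, 0, 0, 0, 0, 0.0033, 0, 0, 0])

```text
clock: 9.1
tcp_pos: [0.6416, 0.0049, 0.154]
orientation: [0.218, 3.134, 0.001]
contact_force: [-6.2, -0.5, 11.4]
grip_width: 0.048
gripper_force: 88.1
```

```bash
python3 -c "
from h import *
o=get_obs();print(o['contact_force'],o['moment'],o['tcp_pos'])"
```

```text
[-6.244  -0.5386 11.3573] [0.0359 1.3736 0.0324] [0.6416 0.0049 0.154 ]
```

Scaled: 0.006 rad / 3.1416 = 0.0019.

Call:
move_tool(offsets=[0, 0, 0, 0, 0.0013, 0, 0, 0, 0, 0, 0.0019, 0, 0, 0, 0, 0, 0.0019, 0], grip_n=40)

```text
clock: 9.4
tcp_pos: [0.6419, 0.0049, 0.154]
orientation: [-0.218, -3.129, -0.001]
contact_force: [-5.8, 0.3, 10.3]
grip_width: 0.0477
gripper_force: 87.9
```

Call:
move_tool(offsets=[0, 0, 0, 0, 0, 0, 0, 0, 0, 0, 0, 0, 0, 0, 0, 0, 0, 0], grip_n=20)

```text
clock: 9.7
tcp_pos: [0.6419, 0.0049, 0.154]
orientation: [-0.218, -3.129, -0.001]
contact_force: [-6.0, -0.0, 9.9]
grip_width: 0.0482
gripper_force: 87.9
```

```bash
python3 -c "
from h import *
o=get_obs();print(o['contact_force'],o['moment'],o['tcp_pos'])"
```

```text
[-6.0352 -0.0117  9.9264] [0.0824 1.016  0.0599] [0.6419 0.0049 0.154 ]
```

Call:
move_tool(offsets=[0.0013, 0, 0, 0, 0, 0, 0.0013, 0, 0, 0, 0, 0, 0.0013, 0, 0, 0, 0, 0], finger_gap=0.047, grip_n=20)

```text
clock: 10.0
tcp_pos: [0.6419, 0.0049, 0.154]
orientation: [-0.218, -3.13, -0.001]
contact_force: [-3.5, -0.0, 8.6]
grip_width: 0.0479
gripper_force: 87.7
```

```bash
python3 - <<'E'
from h import *
o=get_obs();print(o['contact_force'],o['moment'],o['tcp_pos'])
C=np.zeros((560,800,3),np.uint8)
for n,(x,y,w,h,s),(X,Y) in(("top",(405,165,45,90,5.6),(0,0)),("side",(290,260,180,90,3),(258,0))):
    im,d=grab_frame(n);k=cv2.resize(im[y:y+h,x:x+w],None,fx=s,fy=s,interpolation=2);C[Y:Y+k.shape[0],X:X+k.shape[1]]=k
cv2.imwrite("pics/c3.png",C)
E
```

```text
[-3.494  -0.0075  8.6234] [0.0544 0.7714 0.0242] [0.6419 0.0049 0.154 ]
```

View pics/c3.png

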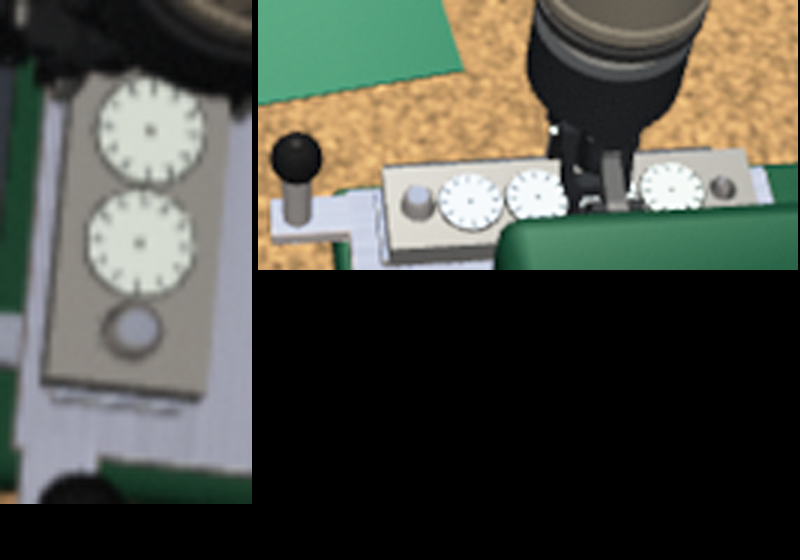

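Both pins are through: the round pin stands proud in the wide hole and the diamond is visible in the narrow one. A slight pitch remains, so I'll level it and then ease the grip.

Scaled: 0.0004 m / 0.3 = 0.0013, 0.0002 m / 0.3 = 0.0007, 0.008 rad / 3.1416 = 0.0025.

Call:
move_tool(offsets=[0.0007, 0, 0, 0, 0.0013, 0, 0.0013, 0, 0, 0, 0.0025, 0, 0.0013, 0, 0, 0, 0.0025, 0, 0.0013, 0, 0, 0, 0.0025, 0])

```text
clock: 10.5
tcp_pos: [0.6422, 0.0048, 0.154]
orientation: [-0.217, -3.124, -0.002]
contact_force: [-1.9, -1.1, 7.0]
grip_width: 0.0478
gripper_force: 87.4
```

```bash
python3 -c "
from h import *
o=get_obs();print(o['contact_force'],o['moment'],o['tcp_pos'],row([.6415,.005,.154],-.14))"
```

```text
[-1.9259 -1.075   6.9656] [-0.1071  0.057   0.0489] [0.6422 0.0048 0.154 ] [ 0.0008  0.0001  0.      0.0005 -0.0101  0.0011]
```

Call:
move_tool(offsets=[0, 0, 0, 0, 0, 0, 0, 0, 0, 0, 0, 0, 0, 0, 0, 0, 0, 0], finger_gap=0.052, grip_n=20)

```text
clock: 10.8
tcp_pos: [0.6409, 0.0051, 0.1523]
orientation: [-0.217, -3.12, -0.002]
contact_force: [-0.2, -0.9, 0.8]
grip_width: 0.0518
gripper_force: 0.0
```

Call:
move_tool(offsets=[0, 0, 0, 0, 0, 0, 0, 0, 0, 0, 0, 0, 0, 0, 0, 0, 0, 0], finger_gap=0.066, grip_n=20)

```text
clock: 11.1
tcp_pos: [0.6407, 0.005, 0.1524]
orientation: [-0.217, -3.12, -0.002]
contact_force: [0.5, 1.3, -0.7]
grip_width: 0.066
gripper_force: 0.0
```

```bash
python3 -c "
from h import *
o=get_obs();print(o['contact_force'],o['moment'],o['tcp_pos'])"
```

```text
[ 0.4785  1.2578 -0.7292] [-0.0929 -0.0246 -0.028 ] [0.6407 0.005  0.1524]
```

Scaled: -0.12 m / 0.3 = -0.4, -0.01 m / 0.3 = -0.0333, -0.01 rad / 3.1416 = -0.0032.

Call:
move_tool(offsets=[0, 0, -0.0333, 0, -0.0032, 0, 0, 0, -0.1, 0, -0.0032, 0, 0, 0, -0.2333, 0, -0.0032, 0, 0, 0, -0.3667, 0, -0.0032, 0, 0, 0, -0.4, 0, -0.0032, 0])

```text
clock: 11.6
tcp_pos: [0.6446, 0.0046, 0.2784]
orientation: [0.218, 3.129, 0.003]
contact_force: [0.8, 0.5, -0.2]
grip_width: 0.0659
gripper_force: 0.0
```

Call:
move_tool(offsets=[0.1333, 0.0667, 0, 0, 0, 0, 0.3, 0.15, 0, 0, 0, 0, 0.4333, 0.2167, 0, 0, 0, 0, 0.4967, 0.2333, 0, 0, 0, 0, 0.4967, 0.2333, 0, 0, 0, 0], finger_gap=0, grip_n=20)

```text
clock: 12.1
tcp_pos: [0.5018, 0.0966, 0.2732]
orientation: [-0.211, -3.129, -0.002]
contact_force: [-0.6, -0.0, 0.6]
grip_width: -0.0002
gripper_force: 0.0
```

```bash
python3 - <<'E'
from h import *
b=np.array([.6405,.0045]);R=np.array([[.9902,.1395],[-.1395,.9902]])
print(row([*(b+R@[-.150,.060]),.1785],-.14))
C=np.zeros((600,800,3),np.uint8)
for n,(x,y,w,h,s),(X,Y) in(("top",(395,110,70,170,3.5),(0,0)),("side",(270,260,185,110,2.8),(260,0))):
    im,d=grab_frame(n);np.savez(f"pics/{n}4.npz",im=im,d=d);k=cv2.resize(im[y:y+h,x:x+w],None,fx=s,fy=s,interpolation=2);C[Y:Y+k.shape[0],X:X+k.shape[1]]=k
cv2.imwrite("pics/c4.png",C)
E
```

```text
[-0.0007 -0.0119  0.0947  0.0006 -0.0053  0.0054]
```

View pics/c4.png

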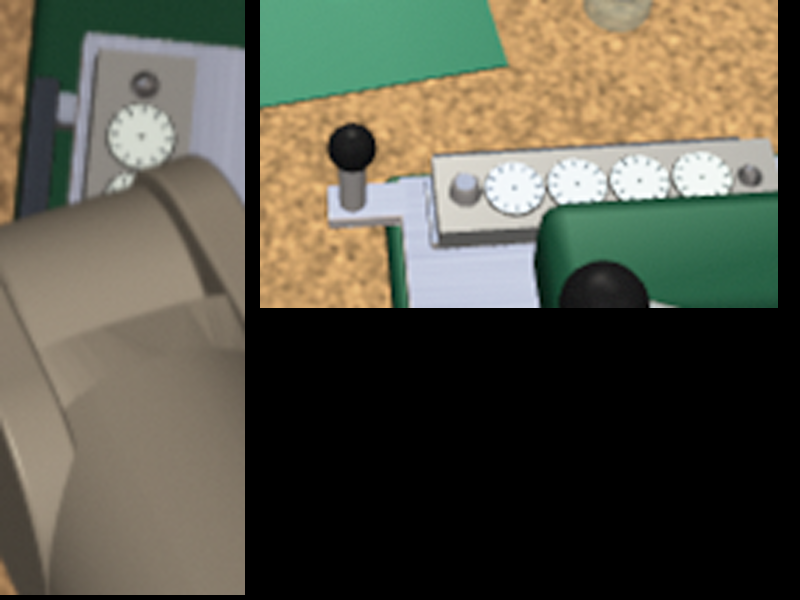

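Pallet lies flat with both pins through, all four dials untouched; handle ball at side crop (352,147). Now lower beside the handle.

Scaled: 0.095 m / 0.3 = 0.3167, 0.08 m / 0.3 = 0.2667, -0.005 rad / 3.1416 = -0.0016.

Call:
move_tool(offsets=[0, -0.0167, 0.1333, 0, -0.0016, 0.0016, 0, -0.0333, 0.2667, 0, -0.0016, 0.0016, 0, -0.04, 0.3167, 0, -0.0016, 0.0016, 0, -0.04, 0.3167, 0, -0.0016, 0.0016, 0, -0.04, 0.3167, 0, -0.0016, 0.0016])

```text
clock: 12.7
tcp_pos: [0.5037, 0.0823, 0.1784]
orientation: [0.228, 3.132, -0.0]
contact_force: [-0.9, -0.2, 1.5]
grip_width: 0.0002
gripper_force: 0.0
```

Call:
move_tool(offsets=[0, -0.0167, 0, 0, 0, 0, 0, -0.0333, 0, 0, 0, 0, 0, -0.0333, 0, 0, 0, 0])

```text
clock: 13.0
tcp_pos: [0.5015, 0.072, 0.1789]
orientation: [0.228, 3.131, 0.0]
contact_force: [-0.5, -0.2, 0.3]
grip_width: 0.0002
gripper_force: 0.0
```

```bash
python3 - <<'E'
from h import *
o=get_obs();print(o['contact_force'],o['moment'])
b=np.array([.6405,.0045]);R=np.array([[.9902,.1395],[-.1395,.9902]])
print("bed frame",R.T@(o["tcp_pos"][:2]-b))
im,d=grab_frame("side");cv2.imwrite("pics/s5.png",cv2.resize(im[170:370,220:420],None,fx=2.5,fy=2.5,interpolation=2))
E
```

```text
[-0.4994 -0.1539  0.2761] [0.0305 0.0257 0.0414]
bed frame [-0.1471  0.0475]
```

View pics/s5.png

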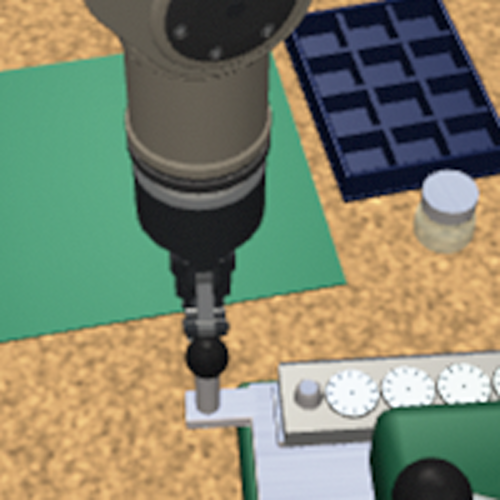

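Fingers stand right behind the ball (207,355), aligned. Pushing gently.

Units first: shifts go in shares of 0.3 m and turns go in shares of 180 degrees. So -0.015 m / 0.3 = -0.05, -0.006 m / 0.3 = -0.02.

Call:
move_tool(offsets=[0, -0.01, 0, 0, 0, 0, 0, -0.02, 0, 0, 0, 0, 0, -0.03, 0, 0, 0, 0, 0, -0.04, 0, 0, 0, 0, 0, -0.05, 0, 0, 0, 0])

```text
clock: 13.55
tcp_pos: [0.4992, 0.0597, 0.1782]
orientation: [0.223, 3.132, 0.003]
contact_force: [0.2, 5.7, -0.4]
grip_width: -0.0003
gripper_force: 2.7
```

Call:
move_tool(offsets=[0, -0.02, 0, 0, 0, 0, 0, -0.04, 0, 0, 0, 0, 0, -0.06, 0, 0, 0, 0, 0, -0.08, 0, 0, 0, 0, 0, -0.1, 0, 0, 0, 0])

```text
clock: 14.05
tcp_pos: [0.4951, 0.0299, 0.1783]
orientation: [0.223, 3.132, 0.003]
contact_force: [0.5, 5.3, -0.9]
grip_width: 0.0003
gripper_force: 2.9
```

Call:
move_tool(offsets=[0, -0.02, 0, 0, 0, 0, 0, -0.04, 0, 0, 0, 0, 0, -0.06, 0, 0, 0, 0, 0, -0.08, 0, 0, 0, 0, 0, -0.1, 0, 0, 0, 0])

```text
clock: 14.55
tcp_pos: [0.4909, 0.0002, 0.1783]
orientation: [0.223, 3.131, 0.003]
contact_force: [0.7, 4.5, -0.0]
grip_width: -0.0001
gripper_force: 2.9
```

Scaled: -0.03 m / 0.3 = -0.1, -0.024 m / 0.3 = -0.08.

Call:
move_tool(offsets=[0, -0.02, 0, 0, 0, 0, 0, -0.04, 0, 0, 0, 0, 0, -0.06, 0, 0, 0, 0, 0, -0.08, 0, 0, 0, 0, 0, -0.1, 0, 0, 0, 0])

```text
clock: 15.05
tcp_pos: [0.4867, -0.0296, 0.1783]
orientation: [0.223, 3.131, 0.003]
contact_force: [2.4, 4.8, -0.4]
grip_width: 0.0
gripper_force: 2.9
```

Call:
move_tool(offsets=[0, -0.0133, 0, 0, 0, 0, 0, -0.0267, 0, 0, 0, 0, 0, -0.04, 0, 0, 0, 0, 0, -0.0533, 0, 0, 0, 0, 0, -0.0667, 0, 0, 0, 0])

```text
clock: 15.55
tcp_pos: [0.4839, -0.0496, 0.1783]
orientation: [0.223, 3.131, 0.002]
contact_force: [2.3, 5.4, -0.6]
grip_width: -0.0
gripper_force: 2.7
```

```bash
python3 -c "
from h import *
im,d=grab_frame('top');cv2.imwrite('pics/t6.png',im[20:300,360:640]);im,d=grab_frame('side');cv2.imwrite('pics/s6.png',np.vstack([cv2.resize(im[200:480,200:580],(800,589))]))
o=get_obs();print(o['contact_force'])"
```

```text
[ 2.0566  1.9967 -1.509 ]
```

View pics/s6.png

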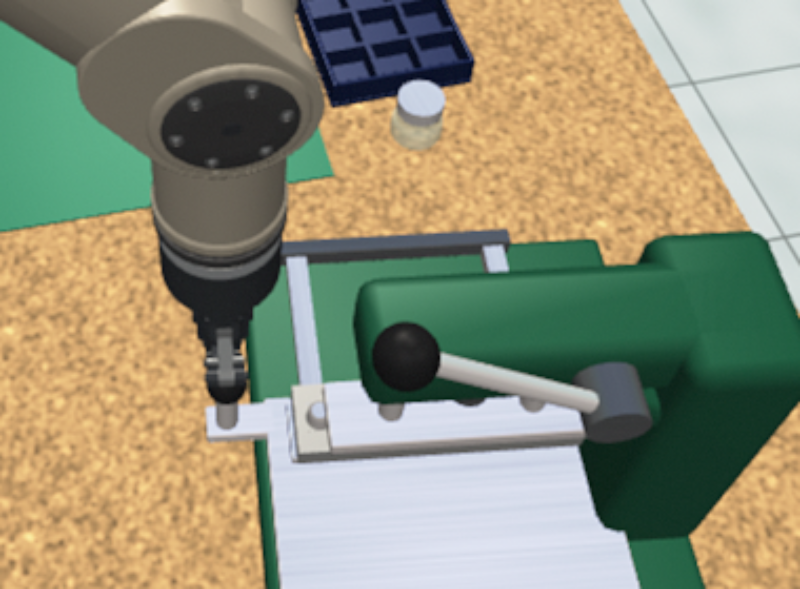

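The carriage is well under way, with the pallet nearly under the pads. I'll check the clearance to the lever ball (side (392,369), top (612,195)) before finishing.

Scaled: -0.016 m / 0.3 = -0.0533, -0.014 m / 0.3 = -0.0467.

```bash
python3 - <<'E'
from h import *
for z in(.2,.25,.3,.35):print(z,ray("top",[[612,195]],z)[0,:2],ray("side",[[392,369]],z)[0,:2])
E
```

```text
0.2 [ 0.5806 -0.258 ] [ 0.5871 -0.1177]
0.25 [ 0.5702 -0.2338] [ 0.5739 -0.1418]
0.3 [ 0.5597 -0.2096] [ 0.5608 -0.1659]
0.35 [ 0.5492 -0.1855] [ 0.5476 -0.19  ]
```

Call:
move_tool(offsets=[0, -0.0133, 0, 0, 0, 0, 0, -0.0267, 0, 0, 0, 0, 0, -0.04, 0, 0, 0, 0, 0, -0.0467, 0, 0, 0, 0, 0, -0.0533, 0, 0, 0, 0])

```text
clock: 16.15
tcp_pos: [0.4817, -0.0658, 0.1783]
orientation: [0.224, 3.131, 0.001]
contact_force: [3.9, 3.5, -0.4]
grip_width: -0.0001
gripper_force: 2.6
```

Scaled: -0.012 m / 0.3 = -0.04, -0.003 m / 0.3 = -0.01.

Call:
move_tool(offsets=[0, -0.01, 0, 0, 0, 0, 0, -0.02, 0, 0, 0, 0, 0, -0.03, 0, 0, 0, 0, 0, -0.04, 0, 0, 0, 0])

```text
clock: 16.55
tcp_pos: [0.48, -0.0776, 0.1783]
orientation: [0.224, 3.131, 0.001]
contact_force: [4.0, 5.2, -0.5]
grip_width: 0.0002
gripper_force: 2.7
```

Call:
move_tool(offsets=[0, -0.0067, 0, 0, 0, 0, 0, -0.0133, 0, 0, 0, 0, 0, -0.02, 0, 0, 0, 0, 0, -0.0267, 0, 0, 0, 0, 0, -0.0333, 0, 0, 0, 0])

```text
clock: 17.05
tcp_pos: [0.4791, -0.084, 0.1783]
orientation: [0.22, 3.131, 0.007]
contact_force: [4.7, 20.1, 0.3]
grip_width: -0.0003
gripper_force: 10.3
```

Scaled: 0.09 m / 0.3 = 0.3, 0.06 m / 0.3 = 0.2.

Call:
move_tool(offsets=[0, 0.0133, 0, 0, 0, 0, 0, 0.04, 0, 0, 0, 0, 0, 0.1, 0, 0, 0, 0, 0, 0.2, 0, 0, 0, 0, 0, 0.3, 0, 0, 0, 0])

```text
clock: 17.55
tcp_pos: [0.4901, 0.0006, 0.1778]
orientation: [-0.229, -3.133, 0.002]
contact_force: [0.5, 0.3, 0.3]
grip_width: 0.0001
gripper_force: 0.0
```

Call:
move_tool(offsets=[0, 0.1667, 0, 0, 0, 0, 0, 0.3333, 0, 0, 0, 0, 0, 0.3333, -0.1667, 0, 0, 0, 0, 0.3333, -0.3333, 0, 0, 0, 0, 0.3333, -0.3333, 0, 0, 0])

```text
clock: 18.05
tcp_pos: [0.5077, 0.1003, 0.2838]
orientation: [0.225, 3.123, 0.005]
contact_force: [0.8, -0.3, 0.0]
grip_width: -0.0003
gripper_force: 0.0
```

Call:
move_tool(offsets=[0, 0.1667, 0, 0, 0, 0, 0, 0.3333, 0, 0, 0, 0, 0, 0.5, 0, 0, 0, 0, 0, 0.5, 0, 0, 0, 0, 0, 0.5, 0, 0, 0, 0])

```text
clock: 18.55
tcp_pos: [0.5258, 0.2488, 0.2771]
orientation: [-0.222, -3.133, 0.003]
contact_force: [0.4, -1.0, 0.8]
grip_width: -0.0003
gripper_force: 0.0
```

```bash
python3 - <<'E'
from h import *
C=np.zeros((600,800,3),np.uint8)
for n,(x,y,w,h,s),(X,Y) in(("top",(390,30,250,250,1.6),(0,0)),("side",(290,230,220,250,1.8),(402,0))):
    im,d=grab_frame(n);np.savez(f"pics/{n}7.npz",im=im,d=d);k=cv2.resize(im[y:y+h,x:x+w],None,fx=s,fy=s,interpolation=2);C[Y:Y+k.shape[0],X:X+k.shape[1]]=k
cv2.imwrite("pics/c7.png",C[:460])
E
```

```text
(no output)
```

View pics/c7.png

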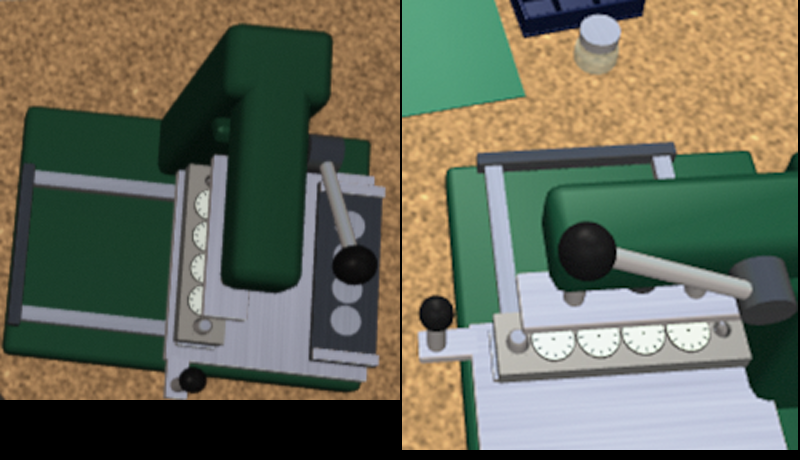

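```bash
python3 - <<'E'
from h import *
R=np.array([[.9902,.1395],[-.1395,.9902]])
p=lambda q,z:ray("top",[[390+q[0]/1.6,30+q[1]/1.6]],z)[0,:2]@R  # press-axes coords
b0=ray("top",[[418.9,257]],.128)[0,:2]@R
print("ball before/after",b0,p((192,379),.128))
print("base left edge",p((27,115),.042),p((5,345),.042),"right",p((371,150),.042),p((362,385),.042))
a=np.load("pics/top7.npz")["im"]
g=lambda n,z:0
print("wide pin top",p((203,325),.11),"pallet near corners",p((176,342),.098),p((222,348),.098))
print("head front",p((221,285),.28),p((300,290),.28))
E
```

```text
ball before/after [0.488  0.1073] [ 0.4889 -0.0447]
base left edge [0.7922 0.1448] [0.5149 0.1439] right [ 0.7931 -0.258 ] [ 0.5156 -0.2589]
wide pin top [ 0.5506 -0.0576] pallet near corners [ 0.531  -0.0336] [ 0.5302 -0.083 ]
head front [ 0.5561 -0.0207] [ 0.5595 -0.0908]
```

Final view: the pallet is seated with both pins through and centred under the head (pallet y −0.058, head centre −0.056). The push ended against the stop at 20 N, and the bench objects haven't moved.

```bash
python3 -c "
from bench import r, job, grab_frame, camera_info, get_obs
print(job.hand_in())"
```

```text
the job is handed in; nothing more can be done
None
```

The pallet lies flat on the bed with both pins through, the carriage was pushed gently to its stop under the pads, the dials and bench items were not touched, and I handed the job in at about 19 s; the hand-in gave no verdict.

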